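# Feed the brass bushes into the counting slot

## Task

With your fingertips, push the three brass bushes across the tray and through the gate into the slot, one at a time, so that all three stand upright in the slot, entirely past the gate. Only push them: do not pick any up or knock any over. Leave the black bush, the dye bottle and the screwdriver where they are.

Things in the scene. Friction and masses are not known exactly. Their poses are not given: they have to be found in the camera images.
- tray: Low fixed tray. Origin on the table under the middle of the gate; x points through the gate into the slot, z up. The grey floor where the bushes start spans x -205 to 0 mm, y -165 to 165 mm, its top 4 mm above the table. All walls are 6 mm thick, tops 14 mm above the table: the bushes stand 14 mm higher. The front wall (x -6 to 0) is broken only by the gate.
- gate (a point): Middle of the gate, on the tray floor, 4 mm above the tray's origin; same axes as the tray. The gate is 38 mm wide (y -19 to 19 mm); past it (x above 0) a bush is in the slot
- slot_end (a point): Middle of the slot's closed end, on its floor, x 120 mm in the tray's frame. The slot, white floor level with the tray's, between blue walls like the tray's, is 38 mm wide and runs straight from the gate to here, 120 mm: three bushes in a row leave 24 mm to spare
- brass_1: Brass-coloured bush, a plain round bush standing on end, 32 mm in diameter and 24 mm tall, free to slide on the tray floor; about 0.08 to 0.17 kg; origin at the centre of its underside (4 mm above the table), z up its axis
- brass_2: Brass-coloured bush, a plain round bush standing on end, 32 mm in diameter and 24 mm tall, free to slide on the tray floor; about 0.08 to 0.17 kg; origin at the centre of its underside (4 mm above the table), z up its axis
- brass_3: Brass-coloured bush, a plain round bush standing on end, 32 mm in diameter and 24 mm tall, free to slide on the tray floor; about 0.08 to 0.17 kg; origin at the centre of its underside (4 mm above the table), z up its axis
- black_bush: Black bush that stays where it is: otherwise like the brass ones, a plain round bush standing on end, 32 mm in diameter and 24 mm tall, free to slide on the tray floor; origin at the centre of its underside (4 mm above the table), z up its axis
- dye_bottle: Small round blue bottle with a black cap, 44 mm in diameter, 75 mm tall, standing on the table beside the slot; origin at the centre of its underside
- screwdriver: Screwdriver with an orange handle lying on the table on the other side of the slot; about 200 mm long and 26 mm high; origin on the table under its middle, x along it, handle to -x
Mind the look-alikes: they are no part of the job. What is shaped like the brass_3 but pink is not meant.

How it is judged:
By the outcome, as a careful person would: the job done as asked, in the order asked, and still so for the second after the job is handed in, with the robot touching nothing.
It also fails if it takes over 64 s, if anything falls off the work surface, if the arm or the gripper's body presses on something with over 40 N, if the wrist force passes 120 N, or if a joint passes its speed limit or range.

## Robot

A 7-joint arm with a two-finger parallel gripper is mounted at the origin on the work surface. World frame = base frame: x ahead of the robot, y to its left, z up, the work surface at z = 0. Lengths are in m, angles in rad, forces in N, time in s.
With the tool pointing down it reaches from about 0.4 to 0.875 m from the base axis. Payload 19.3 kg.
Tool frame: the origin (TCP) lies at the very end of the fingers, on their centre line; the grasp point (between the pads) lies 19 mm behind it; z points along the fingers, y is the line along which they close (so a half turn about z gives the same grasp; the last joint's range is limited). The gripper opens to 85 mm and grips with 20 to 120 N. Pads are 22 mm wide; open, the fingers measure 114 mm over their backs; the gripper's body (76 mm by 85 mm) begins 54 mm behind the grasp point. The pads swing forward as they close: fully open they stand 13 mm farther back than shut.
Start: joints at [1.218, 0.521, -0.036, 1.599, 0.021, 1.021, -0.113], TCP at [0.174, -0.6, 0.231] pointing down, gripper open.
Joint ranges: [-2.91, 2.91], [-0.3, 2.13], [-1.5, 1.42], [0.17, 2.43], [-1.26, 4.41], [0.16, 1.93], [-2.52, 2.52]. Speed limits (rad/s): [1.89, 1.89, 2.39, 2.39, 3.01, 3.01, 3.01].

## Interface

Orientations are given as [roll, pitch, yaw] about the fixed x, y, z axes, in that order (R = Rz(yaw) Ry(pitch) Rx(roll)).
In Python, from workcell import bot gives the robot as it stands.
- The arm moves only by the tool jog_arm, never from a script. Its argument "motion" is a list of rows, each a list of 5 numbers: the shift along the tool's x, y, z scaled (see below), then the turn about the tool's z scaled (see below), then the opening, from 0 (shut) to 1 (fully open). A call has 1 to 12 rows; each row shifts and turns the commanded pose from where the row before left it, along the tool's axes as they then stand; what a row does not reach is not made up. The controller multiplies each number of a shift by 30 mm and each number of a turn by 0.08 rad. A row lasts 1/10 s, in which the tool goes at most 50 mm and 8.59 degrees, less where a joint would pass 70% of its speed; a pose out of reach is approached as far as the arm can. A call with a number of a shift or a turn outside -1 to 1 is refused whole. A call with a gripper value outside its range is refused whole. The fingers move at their own pace and stop on an object; "newtons" is the grip in N (left out, the last holds). Time passes only in rows, so rows that do not move let the fingers close. It gives the time, the measured TCP pose, the force, the opening and the grip force at its end, in the units of the state.
- bot.observe(): the state, without advancing time (a new reading comes with each control period).
- bot.grab_frame(name): name is "scene" or "side" or "wrist"; returns a dict with "pixels" (420x560x3 uint8, red, green, blue), "fovy" (degrees; the focal length in pixels is half the picture's height over the tangent of half this angle, whatever the lens; pixels are square), "cx", "cy" (the principal point, pixels), "rvec" (rotation vector, rad) and "tvec" (3), from world to camera coordinates, as OpenCV has them; the wrist camera has in their place "mount" (4x4, takes a point from camera to tool coordinates, whose origin is the TCP and whose axes are the flange's). Camera axes: x right, y down, z forward; pixel columns grow to the right and rows downward; lengths in m; the calibration is good to about 2 mm. A picture is of the moment at which its call begins: read the wrist's pose just before it. There is no depth.
- bot.job_done(): hands the job in; it is judged then, once.
The state is a dict: "clock": time; "qpos": joint angles; "qd": joint speeds; "joint_efforts": joint torques, N m; "position": TCP position; "tool_rot": TCP orientation; "force": force on the tool from outside, world axes, zero at the start; "moment": the same for the moment, N m; "grip_width": finger opening in m; "finger_force": force on a finger pad.
Only numpy, scipy, OpenCV 4.12 (cv2) and the standard library are available. Lean on these libraries where they do the work, as an engineer would, in place of code of your own. Each camera call takes 0.05 s, during which the arm holds its last target. There are 200 camera calls.

## Working session

There is one attempt and no reset: what is moved stays moved. The work goes in short steps, Python scripts to look and compute and a tool call to move; the robot and the scene stay as the last step left them, time stands still between calls to the robot, and variables do not carry over. Pictures are saved under pics/ and viewed, at most 10 in all, crops included, and the job is handed in when it is done.

Besides the shell and the picture viewer there is one more tool, called after ">>>" as a command line: name --pt "numbers of a row" for each row, then --argument value for the rest. jog_arm: Moves the arm, as the interface text tells. Shifts and turns lie within -1 to 1; 1 stands for 30 mm of shift or 0.08 rad of turn. Its arguments: {"type":"object","properties":{"motion":{"type":"array","items":{"type":"array","items":{"type":"number"}}},"newtons":{"type":"number"}},"required":["motion"]}

```bash
mkdir -p pics
cat > h.py <<'E'
import numpy as np, cv2
from workcell import bot
def grab(name,fn):
    f=bot.grab_frame(name); cv2.imwrite('pics/'+fn,f['pixels'][:,:,::-1]); return f
def K(f):
    h=f['pixels'].shape[0]; F=h/2/np.tan(np.radians(f['fovy'])/2)
    return np.array([[F,0,f['cx']],[0,F,f['cy']],[0,0,1]])
def RT(f): return cv2.Rodrigues(np.array(f['rvec'],float))[0],np.array(f['tvec'],float).reshape(3)
def ray(f,uv,z):
    R,t=RT(f); d=R.T@np.linalg.inv(K(f))@np.array([uv[0],uv[1],1.]); c=-R.T@t
    return c+d*(z-c[2])/d[2]
E
python3 - <<'E'
from h import *
import pickle
print(bot.observe())
for n in ('scene','side'):
    f=grab(n,n+'0.png'); pickle.dump(dict(f),open(n+'.pkl','wb')); R,t=RT(f); print(n,-R.T@t,f['fovy'])
E
```

```text
{'clock': 0.0, 'qpos': array([ 1.21777111,  0.52203568, -0.03634822,  1.60002835,  0.02121065,
        1.02109442, -0.11280653]), 'qd': array([ 9.04715975e-06,  1.97292158e-04, -3.86516750e-04, -1.29963259e-03,
        6.74006836e-04,  6.04678225e-04,  4.97559465e-04]), 'joint_efforts': array([-1.32354813e-03, -9.27120566e+01,  1.97945438e+00, -3.69924366e+01,
        1.78342400e-02,  8.45323142e-03, -3.00233216e-05]), 'position': array([ 0.17429239, -0.59983927,  0.23070472]), 'tool_rot': array([-3.14041523e+00,  8.36306852e-05,  2.82832758e-01]), 'force': array([ 0.39922251, -0.11003448, -0.42728947]), 'moment': array([-0.00257369,  0.04327213, -0.03992387]), 'finger_force': 0.0, 'grip_width': 0.08557790237112875}
scene [1.00267237 0.57455884 0.51215795] 49.99630305156938
side [ 0.31406758 -0.39796145  0.59824829] 51.221197724926064
```

View pics/scene0.png

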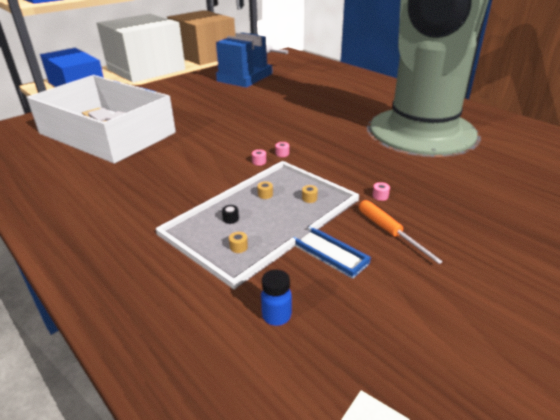

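View pics/side0.png

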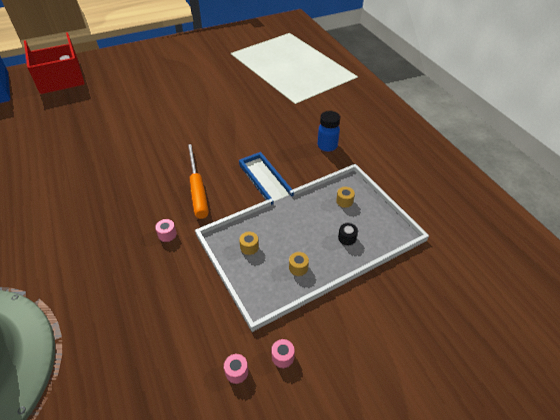

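The scene view shows the brass bushes at about (265,190), (310,194) and (238,242), and black at (230,214). In the side view brass is at (346,197), (249,243) and (299,264), and black at (348,233). The slot runs up-left from the gate at about (282,196). I'll enlarge both views.

Run:
```python
import cv2
a=cv2.imread('pics/side0.png')[140:340,180:440]; cv2.imwrite('pics/sc.png',cv2.resize(a,None,fx=3,fy=3,interpolation=cv2.INTER_CUBIC)[:600,:780])
```

```text
(no output)
```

View pics/sc.png

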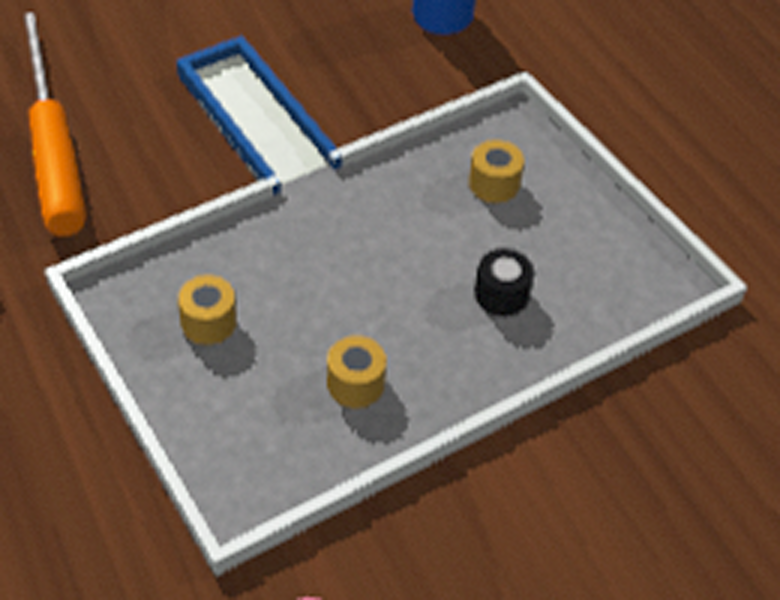

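Crop, in crop pixels: tray-top corners at (47,270), (525,73), (746,287) and (217,556). Slot outer end corners are at (180,65) and (240,40). Bush top centres: brass at (497,157), (207,294) and (356,357), black at (505,267).

```bash
cat > fit.py <<'E'
from h import *
import pickle
from scipy.optimize import least_squares
f=pickle.load(open('side.pkl','rb')); g=pickle.load(open('scene.pkl','rb'))
px=lambda p:(p[0]/3+180-1/3,p[1]/3+140-1/3)
c=[(47,270),(525,73),(746,287),(217,556),(180,65),(240,40)]
# which is +y? x through gate is up-left in image; tray y is 90deg ccw seen from above -> left
m=np.array([[0,.171],[0,-.171],[-.211,-.171],[-.211,.171],[.126,.025],[.126,-.025]])
P=np.array([ray(f,px(p),.014)[:2] for p in c])
rot=lambda a:np.array([[np.cos(a),-np.sin(a)],[np.sin(a),np.cos(a)]])
best=min((least_squares(lambda q:(m@rot(q[2]).T+q[:2]-P).ravel(),[.6,0,a]) for a in (0,1.5,3,-1.5)),key=lambda r:r.cost)
q=best.x; print(q,best.fun.reshape(-1,2).round(4)*1000)
pickle.dump(q,open('tray.pkl','wb'))
for n,p in zip('ABCK',[(497,157),(207,294),(356,357),(505,267)]):
    w=ray(f,px(p),.028); print(n,w.round(4),((w[:2]-q[:2])@rot(q[2])*1000).round(1))
for n,p in zip(['A','B','C','K'],[(238,237),(310,190),(265,186),(230,210)]):
    w=ray(g,p,.028); print('scene',n,w.round(4),((w[:2]-q[:2])@rot(q[2])*1000).round(1))
E
python3 fit.py
```

```text
[ 0.54909234  0.11584984 -4.61501908] [[-1.4 -1.5]
 [ 1.4  0.1]
 [ 1.  -1.2]
 [-2.5 -4.7]
 [-1.1  4.7]
 [ 2.6  2.6]]
A [0.6535 0.0612 0.028 ] [-64.5 -98.6]
B [0.454  0.0356 0.028 ] [-70.6 102.4]
C [ 0.5102 -0.0369  0.028 ] [-148.2   53.5]
K [ 0.6138 -0.0159  0.028 ] [-137.4  -51.6]
scene A [0.6552 0.0633 0.028 ] [ -62.7 -100.5]
scene B [0.4571 0.0401 0.028 ] [-66.4  98.9]
scene C [ 0.5135 -0.0328  0.028 ] [-144.5   49.9]
scene K [ 0.6167 -0.0122  0.028 ] [-134.   -54.8]
```

>>> jog_arm --pt "0 0 0 1 0.24" --pt "0 0 0 1 0.24" --pt "0 0 0 0.3 0.24" --pt "0.67 -0.9 0 0 0.24" --pt "0.67 -0.9 0 0 0.24" --pt "0.67 -0.9 0 0 0.24" --pt "0.67 -0.9 0 0 0.24" --pt "0.67 -0.9 0 0 0.24" --pt "0.67 -0.9 0 0 0.24" --pt "0.67 -0.9 0 0 0.24" --pt "0.67 -0.9 0 0 0.24" --pt "0.67 -0.9 0 0 0.24"

```text
clock: 1.3
position: [0.3309, -0.3393, 0.2313]
tool_rot: [3.141, 0.0, 0.1]
force: [0.6, -0.7, -1.0]
grip_width: 0.0203
finger_force: 0.0
```

>>> jog_arm --pt "0.67 -0.9 0 0 0.24" --pt "0.67 -0.9 0 0 0.24" --pt "0.67 -0.9 0 0 0.24" --pt "0.67 -0.9 0 0 0.24" --pt "0.67 -0.9 0 0 0.24" --pt "0.67 -0.9 0 0 0.24" --pt "0.67 -0.9 0 0 0.24" --pt "0.67 -0.9 0 0 0.24" --pt "0.67 -0.9 0 0 0.24" --pt "0.67 -0.9 0 0 0.24" --pt "0.67 -0.9 0 0 0.24" --pt "0.67 -0.9 0 0 0.24"

```text
clock: 2.5
position: [0.539, 0.0069, 0.2313]
tool_rot: [3.142, 0.0, 0.1]
force: [0.3, -0.1, -0.1]
grip_width: 0.0206
finger_force: 0.0
```

```bash
cat >> h.py <<'E'
from scipy.spatial.transform import Rotation as Ro
def wrist(fn):
    o=bot.observe(); f=dict(bot.grab_frame('wrist')); cv2.imwrite('pics/'+fn,f['pixels'][:,:,::-1])
    T=np.eye(4); T[:3,:3]=Ro.from_euler('xyz',o['tool_rot']).as_matrix(); T[:3,3]=o['position']
    W=np.linalg.inv(T@np.array(f['mount'])); f['rvec']=cv2.Rodrigues(W[:3,:3])[0]; f['tvec']=W[:3,3]
    return f
E
python3 - <<'E'
from h import *
import pickle
o=bot.observe(); print(o['clock'],o['position'],o['tool_rot'],o['grip_width'])
f=wrist('w0.png'); pickle.dump(f,open('w0.pkl','wb')); print(np.array(f['mount']).round(3),f['fovy'])
E
```

```text
2.5 [0.5390019  0.00693898 0.23126061] [3.14150433e+00 1.06475298e-04 1.00322874e-01] 0.020574610296014734
[[-0.001 -0.945 -0.328  0.084]
 [ 1.    -0.    -0.001 -0.   ]
 [ 0.001 -0.328  0.945 -0.143]
 [ 0.     0.     0.     1.   ]] 62.21047563948882
```

View pics/w0.png

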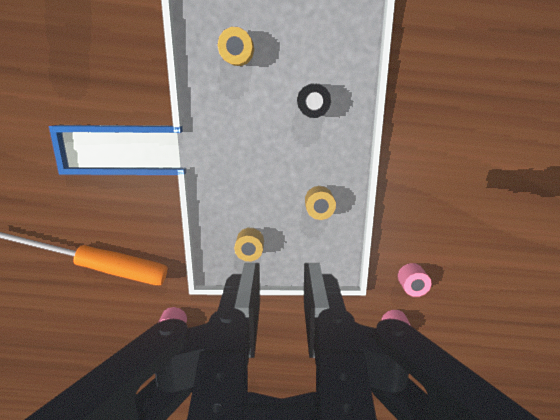

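The wrist view shows tray corners at (189,294) and (366,293), and slot end corners at (50,127) and (60,174). Bush top centres are A (235,45), B (248,246), C (321,204) and black (315,100).

```bash
cat > fit2.py <<'E'
from h import *
import pickle
from scipy.optimize import least_squares
f=pickle.load(open('w0.pkl','rb'))
c=[(189,294),(366,293),(50,127),(60,174),(181,130),(185.5,170)]
m=np.array([[0,.171],[-.211,.171],[.126,-.025],[.126,.025],[-.003,-.022],[-.003,.022]])
P=np.array([ray(f,p,.014)[:2] for p in c])
rot=lambda a:np.array([[np.cos(a),-np.sin(a)],[np.sin(a),np.cos(a)]])
r=least_squares(lambda q:(m@rot(q[2]).T+q[:2]-P).ravel(),[.55,.116,1.668])
q=r.x; print(q,(r.fun.reshape(-1,2)*1000).round(1))
pickle.dump(q,open('tray.pkl','wb'))
for n,p in zip('ABCK',[(235,45),(248,246),(321,204),(315,100)]):
    w=ray(f,p,.028); print(n,w.round(4),((w[:2]-q[:2])@rot(q[2])*1000).round(1))
E
python3 fit2.py
```

```text
[0.55070481 0.11661377 1.66576699] [[ 0.9 -2.2]
 [-1.7 -1.7]
 [ 1.7 -1. ]
 [ 0.4 -0.9]
 [ 0.7  2.5]
 [-2.   3.3]]
A [0.6549 0.0612 0.028 ] [-65.  -98.5]
B [0.4564 0.0358 0.028 ] [-71.5 101.5]
C [ 0.5124 -0.037   0.028 ] [-149.3   52.7]
K [ 0.615  -0.0171  0.028 ] [-139.2  -51.3]
```

```bash
cat >> h.py <<'E'
import pickle
q=pickle.load(open('tray.pkl','rb'))
def t2w(x,y): c,s=np.cos(q[2]),np.sin(q[2]); return np.array([q[0]+(c*x-s*y)/1e3,q[1]+(s*x+c*y)/1e3])
def legs(pts,pos=None):
    """tray (x,y mm, z mm) way points -> tool-axis shift in units, at present orientation"""
    o=bot.observe(); R=Ro.from_euler('xyz',o['tool_rot']).as_matrix(); p=o['position']; print('at',w2t(p),p[2],o['tool_rot'][2]-q[2],o['clock'])
    for a in pts:
        n=np.r_[t2w(*a[:2]),a[2]/1e3]; print(a,(R.T@(n-p)/.03).round(2)); p=n
def w2t(p):
    c,s=np.cos(q[2]),np.sin(q[2]); return (np.array([[c,s],[-s,c]])@(np.array(p[:2])-q[:2])*1e3).round(1)
E
python3 -c "
from h import *
legs([(-71,141,100),(-71,141,17),(-71,23.5,17)])"
```

```text
at [-102.9   19.4] 0.2312462253099204 -1.560921226140657 2.55
(-71, 141, 100) [-4.05 -1.09  4.37]
(-71, 141, 17) [-0.    0.01  2.77]
(-71, 23.5, 17) [3.92 0.04 0.01]
```

>>> jog_arm --pt "-0.81 -0.22 0.73 0 0.24" --pt "-0.81 -0.22 0.73 0 0.24" --pt "-0.81 -0.22 0.73 0 0.24" --pt "-0.81 -0.22 0.73 0 0.24" --pt "-0.81 -0.22 0.73 0 0.24" --pt "0 0 0.87 0.12 0.24" --pt "0 0 0.87 0 0.24" --pt "0 0 0.87 0 0.24" --pt "0 0 0.85 0 0.24" --pt "0 0 0 0 0.24"

```text
clock: 3.55
position: [0.4129, 0.0266, 0.0159]
tool_rot: [3.141, 0.004, 0.091]
force: [0.4, 0.5, 0.4]
grip_width: 0.0206
finger_force: 0.0
```

```bash
python3 -c "
from h import *
wrist('w1.png');legs([(-71,23.5,17)])"
```

```text
at [-76.6 145.2] 0.017351262548906385 -1.5750716984497457 3.6
(-71, 23.5, 17) [ 4.06 -0.2   0.  ]
```

View pics/w1.png

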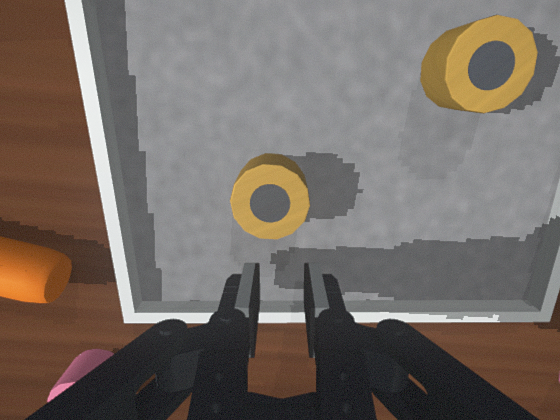

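The wrist view shows bush B at (270,203), about 5 mm left of the finger centre line, which agrees with the measured offset.

>>> jog_arm --pt "0 -0.2 0 0 0.24" --pt "0.3 0 0 0 0.24" --pt "0.38 0 0 0 0.24" --pt "0.38 0 0 0 0.24" --pt "0.38 0 0 0 0.24" --pt "0.38 0 0 0 0.24" --pt "0.38 0 0 0 0.24" --pt "0.38 0 0 0 0.24" --pt "0.38 0 0 0 0.24" --pt "0.38 0 0 0 0.24" --pt "0.38 0 0 0 0.24" --pt "0.34 0 0 0 0.24"

```text
clock: 4.8
position: [0.5361, 0.0435, 0.018]
tool_rot: [-3.142, -0.0, 0.089]
force: [-1.3, 0.6, 1.1]
grip_width: 0.0206
finger_force: 0.8
```

```bash
python3 -c "
from h import *
wrist('w2.png');legs([(-71,23.5,17)])"
```

```text
at [-71.4  19.9] 0.018104971931488058 -1.5766780236353082 4.85
(-71, 23.5, 17) [-0.12 -0.01  0.04]
```

View pics/w2.png

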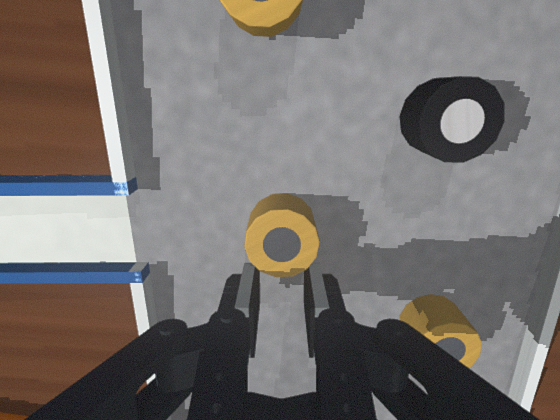

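Bush B is nested between the fingertips, with its top centre at (282,243). The slot mouth's inner wall edges are near (128,194) and (148,264).

```bash
python3 -c "
from h import *
f=wrist('w2b.png'); print(w2t(ray(f,(282,243),.028)), [w2t(ray(f,p,z)) for p,z in [((128,194),.014),((148,264),.014),((0,194),.014),((0,263),.014)]])
legs([(-71,38,18),(-71,38,60),(-110,-2,60)])"
```

```text
[-71.5  -2.7] [array([ -3.7, -20.4]), array([-8. , 14.2]), array([ 52.9, -20.7]), array([62.1, 13.3])]
at [-71.4  21. ] 0.017959568839097686 -1.5768305688855622 4.9
(-71, 38, 18) [-0.57 -0.01 -0.  ]
(-71, 38, 60) [ 0.  -0.  -1.4]
(-110, -2, 60) [1.34 1.29 0.  ]
```

>>> jog_arm --pt "-0.57 0 0 0 0.24" --pt "0 0 -0.7 0 0.24" --pt "0 0 -0.7 0 0.24" --pt "0.67 0.64 0 0 0.24" --pt "0.67 0.64 0 0 0.24" --pt "0 0 0 -1 0.24" --pt "0 0 0 -1 0.24" --pt "0 0 0 -1 0.24" --pt "0 0 0 -1 0.24" --pt "0 0 0 -1 0.24" --pt "0 0 0 -1 0.24" --pt "0 0 0 -1 0.24"

```text
clock: 6.1
position: [0.5612, 0.0071, 0.0599]
tool_rot: [-3.142, 0.0, 0.653]
force: [0.6, 0.9, 0.2]
grip_width: 0.0206
finger_force: 0.0
```

>>> jog_arm --pt "0 0 0 -1 0.24" --pt "0 0 0 -1 0.24" --pt "0 0 0 -1 0.24" --pt "0 0 0 -1 0.24" --pt "0 0 0 -1 0.24" --pt "0 0 0 -1 0.24" --pt "0 0 0 -1 0.24" --pt "0 0 0 -1 0.24" --pt "0 0 0 -1 0.24" --pt "0 0 0 -1 0.24" --pt "0 0 0 -1 0.24" --pt "0 0 0 -1 0.24"

```text
clock: 7.3
position: [0.5613, 0.0071, 0.0599]
tool_rot: [-3.141, 0.0, 1.613]
force: [0.0, -0.2, 0.6]
grip_width: 0.0204
finger_force: 0.0
```

```bash
python3 -c "
from h import *
f=wrist('w3.png');pickle.dump(f,open('w3.pkl','wb'));legs([(-110,-1,60),(-110,-1,18),(66,-1,18)])"
```

```text
at [-1.101e+02 -1.000e-01] 0.0598611637188672 -0.0481301912510077 7.35
(-110, -1, 60) [ 0.    0.03 -0.  ]
(-110, -1, 18) [0.  0.  1.4]
(66, -1, 18) [ 5.86 -0.28 -0.  ]
```

View pics/w3.png

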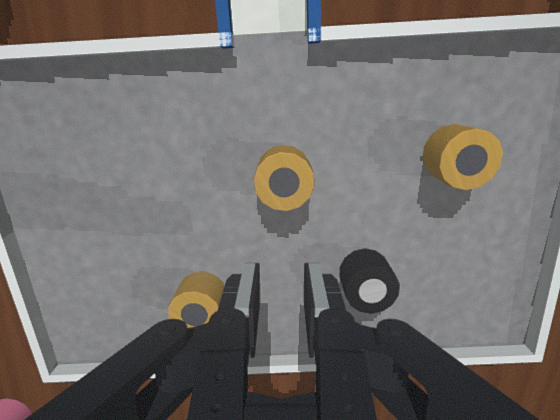

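The view shows bush B's top at (284,181), and the slot walls' inner edges at about (232,34) and (308,32).

```bash
python3 -c "
from h import *
f=pickle.load(open('w3.pkl','rb')); print(w2t(ray(f,(284,181),.028)), [w2t(ray(f,p,z)) for p,z in [((232,36),.014),((308,34),.014),((232,3),.014),((307,3),.014),((219,36),.014),((321,34),.014)]])"
```

```text
[-70.7  -3. ] [array([ 0.1, 18.8]), array([ -1. , -18.4]), array([14.2, 17.4]), array([ 12.3, -18.3]), array([ 0.4, 25.1]), array([ -1.4, -24.8])]
```

>>> jog_arm --pt "0 0 0.7 -0.6 0.24" --pt "0 0 0.7 0 0.24" --pt "0 0 0 0 0.24" --pt "0.25 0 0 0 0.24" --pt "0.25 0 0 0 0.24" --pt "0.25 0 0 0 0.24" --pt "0.25 0 0 0 0.24" --pt "0.25 0 0 0 0.24" --pt "0.25 0 0 0 0.24" --pt "0.25 0 0 0 0.24" --pt "0.25 0 0 0 0.24"

```text
clock: 8.45
position: [0.5563, 0.0676, 0.018]
tool_rot: [-3.142, -0.0, 1.657]
force: [-0.2, -0.9, 0.7]
grip_width: 0.0206
finger_force: 0.8
```

```bash
python3 -c "
from h import *
f=wrist('w4.png');legs([(66,-0.3,18)])"
```

```text
at [-47.8  -1. ] 0.018087134295128586 -0.007384920855543209 8.5
(66, -0.3, 18) [ 3.79 -0.05  0.01]
```

View pics/w4.png

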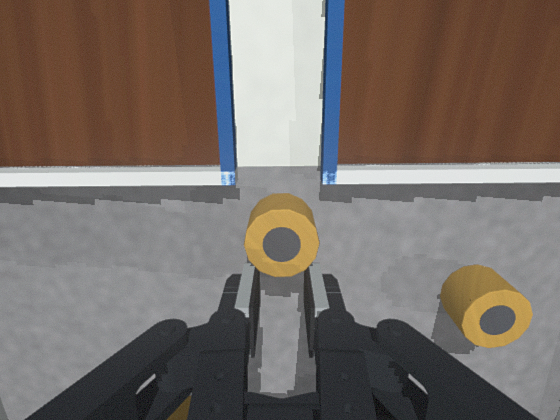

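Bush B is nested at (282,243) and lined up with the gate, whose centre is near column 280. I'll push on into the slot.

>>> jog_arm --pt "0.3 -0.03 0 -0.09 0.24" --pt "0.32 -0.02 0 0 0.24" --pt "0.32 0 0 0 0.24" --pt "0.32 0 0 0 0.24" --pt "0.32 0 0 0 0.24" --pt "0.32 0 0 0 0.24" --pt "0.32 0 0 0 0.24" --pt "0.32 0 0 0 0.24" --pt "0.32 0 0 0 0.24" --pt "0.32 0 0 0 0.24" --pt "0.32 0 0 0 0.24" --pt "0.29 0 0 0 0.24"

```text
clock: 9.7
position: [0.5442, 0.1809, 0.018]
tool_rot: [-3.142, -0.0, 1.664]
force: [0.5, -0.7, -1.1]
grip_width: 0.0203
finger_force: 0.5
```

```bash
python3 -c "
from h import *
f=wrist('w5.png');legs([(55,-0.3,18),(55,0,70),(-65,-138,70)])"
```

```text
at [66.3  0.4] 0.018157602913092732 3.454761516574756e-05 9.75
(55, -0.3, 18) [-0.38  0.02  0.  ]
(55, 0, 70) [ 0.   -0.01 -1.73]
(-65, -138, 70) [-4.   4.6 -0. ]
```

View pics/w5.png

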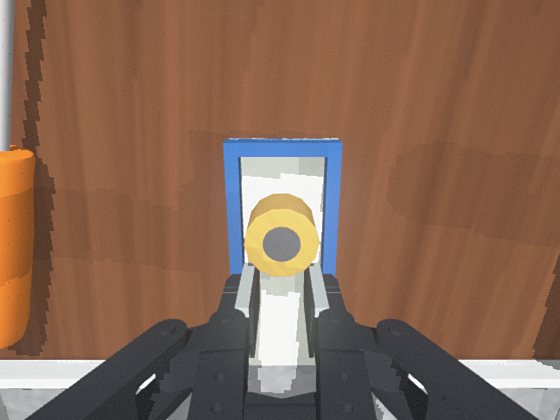

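Bush B stands in the slot near x = 90 mm, in front of the fingertips. Bush A is next.

>>> jog_arm --pt "-0.38 0 0 0 0.24" --pt "0 0 -0.9 0 0.24" --pt "0 0 -0.9 0 0.24" --pt "0 0 -0.9 0 0.24" --pt "-0.67 0.77 0 0 0.24" --pt "-0.67 0.77 0 0 0.24" --pt "-0.67 0.77 0 0 0.24" --pt "-0.67 0.77 0 0 0.24" --pt "-0.67 0.77 0 0 0.24" --pt "-0.67 0.77 0 0 0.24" --pt "0 0 0 -0.98 0.24" --pt "0 0 0 -0.98 0.24"

```text
clock: 10.95
position: [0.6949, 0.0592, 0.0984]
tool_rot: [-3.141, 0.001, 1.822]
force: [-1.6, 0.6, 0.9]
grip_width: 0.0205
finger_force: 0.0
```

>>> jog_arm --pt "0 0 0 -1 0.24" --pt "0 0 0 -1 0.24" --pt "0 0 0 -1 0.24" --pt "0 0 0 -1 0.24" --pt "0 0 0 -1 0.24" --pt "0 0 0 -1 0.24" --pt "0 0 0 -1 0.24" --pt "0 0 0 -1 0.24" --pt "0 0 0 -1 0.24" --pt "0 0 0 -1 0.24" --pt "0 0 0 -1 0.24" --pt "0 0 0 -1 0.24"

```text
clock: 12.15
position: [0.6945, 0.0599, 0.0987]
tool_rot: [-3.141, -0.0, 2.783]
force: [-0.1, -0.7, -0.3]
grip_width: 0.0207
finger_force: 0.0
```

>>> jog_arm --pt "0 0 0 -1 0.24" --pt "0 0 0 -1 0.24" --pt "0 0 0 -1 0.24" --pt "0 0 0 -1 0.24" --pt "0 0 0 -1 0.24" --pt "0 0 0 -0.7 0.24"

```text
clock: 12.75
position: [0.6946, 0.0599, 0.0987]
tool_rot: [-3.141, -0.001, -3.044]
force: [-0.7, -0.3, -0.4]
grip_width: 0.0205
finger_force: 0.0
```

```bash
cat >> h.py <<'E'
def brass(f,zt=.0265):
    """tray x,y of brass blobs (bush mid-top, hull of the top face approximated by ring hole)"""
    h=cv2.cvtColor(f['pixels'],cv2.COLOR_RGB2HSV); m=cv2.inRange(h,(15,110,80),(27,255,255))
    cs,hi=cv2.findContours(m,cv2.RETR_CCOMP,cv2.CHAIN_APPROX_NONE)
    for i,c in enumerate(cs):
        if hi[0][i][3]<0 and cv2.contourArea(c)>300:
            hs=[k for k in cs if 0]; k=[cs[j] for j in range(len(cs)) if hi[0][j][3]==i and cv2.contourArea(cs[j])>60]
            for d in k:
                M=cv2.moments(d); u=(M['m10']/M['m00'],M['m01']/M['m00']); print('hole',np.round(u,1),w2t(ray(f,u,.028)))
            if not k: print('blob without hole',cv2.boundingRect(c))
E
python3 -c "
from h import *
f=wrist('w6.png');brass(f);legs([(-65,-138,100),(-65,-138,18),(-65,-23.5,18)])"
```

```text
hole [289.9 165.1] [-64.7 -98.1]
blob without hole (525, 0, 35, 22)
at [ -70.1 -137.8] 0.0986138453050592 -4.706721232808677 12.8
(-65, -138, 100) [-0.01  0.17 -0.05]
(-65, -138, 18) [-0.    0.    2.73]
(-65, -23.5, 18) [3.82 0.02 0.  ]
```

>>> jog_arm --pt "0 0.17 0.9 0.07 0.24" --pt "0 0 0.9 0 0.24" --pt "0 0 0.88 0 0.24" --pt "0 0 0 0 0.24" --pt "0.36 0 0 0 0.24" --pt "0.36 0 0 0 0.24" --pt "0.36 0 0 0 0.24" --pt "0.36 0 0 0 0.24" --pt "0.36 0 0 0 0.24" --pt "0.36 0 0 0 0.24" --pt "0.36 0 0 0 0.24" --pt "0.36 0 0 0 0.24"

```text
clock: 14.0
position: [0.6083, 0.0582, 0.02]
tool_rot: [-3.141, 0.001, -3.053]
force: [0.7, 0.2, 0.6]
grip_width: 0.0206
finger_force: 0.4
```

>>> jog_arm --pt "0.36 0 0 0 0.24" --pt "0.36 0 0 0 0.24" --pt "0.15 0 0 0 0.24"

```text
clock: 14.3
position: [0.5815, 0.0562, 0.0192]
tool_rot: [-3.141, 0.0, -3.052]
force: [1.6, 1.0, 1.2]
grip_width: 0.0208
finger_force: 0.8
```

```bash
python3 -c "
from h import *
f=wrist('w7.png');brass(f);legs([(-65,-38,18),(-65,-38,60),(-105,0,60)])"
```

```text
hole [281.4 242.8] [-62.8  -1.6]
hole [ 45.8 105. ] [-149.5   54.8]
at [-63.  -24.8] 0.01903924971522652 -4.7174334743452775 14.35
(-65, -38, 18) [-0.44 -0.06  0.03]
(-65, -38, 60) [-0.  -0.  -1.4]
(-105, 0, 60) [ 1.26 -1.34  0.  ]
```

>>> jog_arm --pt "-0.44 0 0 0 0.24" --pt "0 0 -0.7 0 0.24" --pt "0 0 -0.7 0 0.24" --pt "0.63 -0.67 0 0 0.24" --pt "0.63 -0.67 0 0 0.24" --pt "0 0 0 1 0.24" --pt "0 0 0 1 0.24" --pt "0 0 0 1 0.24" --pt "0 0 0 1 0.24" --pt "0 0 0 1 0.24" --pt "0 0 0 1 0.24" --pt "0 0 0 1 0.24"

```text
clock: 15.55
position: [0.5614, 0.0143, 0.0607]
tool_rot: [3.141, -0.0, 2.668]
force: [0.4, 0.5, 0.6]
grip_width: 0.0207
finger_force: 0.0
```

>>> jog_arm --pt "0 0 0 1 0.24" --pt "0 0 0 1 0.24" --pt "0 0 0 1 0.24" --pt "0 0 0 1 0.24" --pt "0 0 0 1 0.24" --pt "0 0 0 1 0.24" --pt "0 0 0 1 0.24" --pt "0 0 0 1 0.24" --pt "0 0 0 1 0.24" --pt "0 0 0 1 0.24" --pt "0 0 0 1 0.24" --pt "0 0 0 1 0.24"

```text
clock: 16.75
position: [0.5614, 0.0144, 0.0607]
tool_rot: [3.141, -0.0, 1.708]
force: [0.5, 0.9, 0.4]
grip_width: 0.0202
finger_force: 0.0
```

>>> jog_arm --pt "0 0 0 0.5 0.24" --pt "0 0 0 0 0.24"

```text
clock: 16.95
position: [0.5614, 0.0145, 0.0608]
tool_rot: [3.141, 0.0, 1.671]
force: [-0.5, 0.4, 0.2]
grip_width: 0.0205
finger_force: 0.0
```

```bash
python3 -c "
from h import *
f=wrist('w8.png');brass(f);legs([(-105,0,60),(-105,0,18),(31,-0.2,18)])"
```

```text
blob without hole (164, 277, 57, 47)
hole [282.8 179.5] [-62.7  -1. ]
at [-102.7   -1. ] 0.060697743646699345 0.007004239271333645 17.0
(-105, 0, 60) [-0.08 -0.03  0.02]
(-105, 0, 18) [ 0.  -0.   1.4]
(31, -0.2, 18) [ 4.53  0.04 -0.  ]
```

>>> jog_arm --pt "0 -0.03 0.7 0.07 0.24" --pt "0 0 0.7 0 0.24" --pt "0 0 0 0 0.24" --pt "0.3 0 0 0 0.24" --pt "0.3 0 0 0 0.24" --pt "0.3 0 0 0 0.24" --pt "0.3 0 0 0 0.24" --pt "0.3 0 0 0 0.24" --pt "0.3 0 0 0 0.24"

```text
clock: 17.9
position: [0.5553, 0.0687, 0.0189]
tool_rot: [3.141, 0.0, 1.666]
force: [0.7, -2.3, 0.6]
grip_width: 0.0204
finger_force: 1.0
```

```bash
python3 -c "
from h import *
f=wrist('w9.png');brass(f);legs([(31,-0.2,18)])"
```

```text
hole [281.2 243.4] [-25.1   0.7]
at [-46.2   0.1] 0.0188817903675386 0.001918277754342279 17.95
(31, -0.2, 18) [2.57 0.01 0.03]
```

>>> jog_arm --pt "0.29 0 0 0 0.24" --pt "0.29 0 0 0 0.24" --pt "0.29 0 0 0 0.24" --pt "0.29 0 0 0 0.24" --pt "0.29 0 0 0 0.24" --pt "0.29 0 0 0 0.24" --pt "0.29 0 0 0 0.24" --pt "0.29 0 0 0 0.24" --pt "0.2 0 0 0 0.24"

```text
clock: 18.85
position: [0.5479, 0.1442, 0.0186]
tool_rot: [3.142, -0.0, 1.667]
force: [0.1, -1.1, 0.6]
grip_width: 0.0206
finger_force: 0.7
```

```bash
python3 -c "
from h import *
f=wrist('w10.png');brass(f);legs([(20,0,18),(20,0,80),(-149,91,80)])"
```

```text
hole [281.2 243.4] [50.9  0.9]
hole [280.6 150.7] [89.9  1.1]
at [28.7  0.2] 0.018670036919670983 0.00141364246090947 18.9
(20, 0, 18) [-0.29  0.01  0.02]
(20, 0, 80) [ 0.    0.   -2.07]
(-149, 91, 80) [-5.63 -3.04 -0.01]
```

>>> jog_arm --pt "-0.29 0 0 0 0.24" --pt "0 0 -0.7 0 0.24" --pt "0 0 -0.7 0 0.24" --pt "0 0 -0.7 0 0.24" --pt "-0.8 -0.43 0 0 0.24" --pt "-0.8 -0.43 0 0 0.24" --pt "-0.8 -0.43 0 0 0.24" --pt "-0.8 -0.43 0 0 0.24" --pt "-0.8 -0.43 0 0 0.24" --pt "-0.8 -0.43 0 0 0.24" --pt "-0.8 -0.43 0 0 0.24" --pt "0 0 0 1 0.24"

```text
clock: 20.1
position: [0.4731, -0.0459, 0.0813]
tool_rot: [-3.14, 0.002, 1.581]
force: [1.0, 0.6, 0.1]
grip_width: 0.0205
finger_force: 0.0
```

>>> jog_arm --pt "0 0 0 1 0.24" --pt "0 0 0 1 0.24" --pt "0 0 0 1 0.24" --pt "0 0 0 1 0.24" --pt "0 0 0 1 0.24" --pt "0 0 0 1 0.24" --pt "0 0 0 1 0.24" --pt "0 0 0 1 0.24" --pt "0 0 0 1 0.24" --pt "0 0 0 1 0.24" --pt "0 0 0 1 0.24" --pt "0 0 0 1 0.24"

```text
clock: 21.3
position: [0.4747, -0.0424, 0.0816]
tool_rot: [3.141, 0.0, 0.622]
force: [0.1, 0.8, 0.1]
grip_width: 0.0201
finger_force: 0.0
```

>>> jog_arm --pt "0 0 0 1 0.24" --pt "0 0 0 1 0.24" --pt "0 0 0 1 0.24" --pt "0 0 0 1 0.24" --pt "0 0 0 1 0.24" --pt "0 0 0 1 0.24" --pt "0 0 0 0.65 0.24" --pt "0 0 0 0 0.24"

```text
clock: 22.1
position: [0.4748, -0.0421, 0.0816]
tool_rot: [3.141, 0.0, 0.092]
force: [-0.3, -0.5, 0.1]
grip_width: 0.0208
finger_force: 0.0
```

```bash
python3 -c "
from h import *
f=wrist('w11.png');brass(f);legs([(-149.5,92,80),(-149.5,92,18),(-149.5,24.5,18)])"
```

```text
hole [278.7 175.6] [-149.1   54.5]
at [-150.7   90.6] 0.08165081904140009 -1.5713472557372397 22.15
(-149.5, 92, 80) [-0.05 -0.04  0.06]
(-149.5, 92, 18) [ 0.   -0.    2.07]
(-149.5, 24.5, 18) [ 2.25 -0.   -0.  ]
```

>>> jog_arm --pt "-0.05 -0.04 0.7 0 0.24" --pt "0 0 0.7 0 0.24" --pt "0 0 0.7 0 0.24" --pt "0 0 0 0 0.24" --pt "0.3 0 0 0 0.24" --pt "0.32 0 0 0 0.24" --pt "0.32 0 0 0 0.24" --pt "0.32 0 0 0 0.24" --pt "0.32 0 0 0 0.24" --pt "0.32 0 0 0 0.24" --pt "0.2 0 0 0 0.24" --pt "0.1 0 0 0 0.24"

```text
clock: 23.35
position: [0.5396, -0.0339, 0.0185]
tool_rot: [-3.142, -0.0, 0.094]
force: [-1.1, -0.5, 1.7]
grip_width: 0.0205
finger_force: 0.9
```

```bash
python3 -c "
from h import *
f=wrist('w12.png');brass(f);legs([(-149.5,38,18),(-149.5,38,60),(-188,0,60)])"
```

```text
hole [281.4 243.8] [-148.6    3.2]
at [-148.8   25.2] 0.01855179584040866 -1.5717331367746101 23.4
(-149.5, 38, 18) [-0.43  0.02  0.02]
(-149.5, 38, 60) [ 0.  -0.  -1.4]
(-188, 0, 60) [1.27 1.28 0.  ]
```

>>> jog_arm --pt "0.07 0 0 0 0.24" --pt "-0.5 0 0 0 0.24" --pt "0 0 -0.7 0 0.24" --pt "0 0 -0.7 0 0.24" --pt "0.63 0.65 0 0 0.24" --pt "0.63 0.65 0 0 0.24" --pt "0 0 0 -1 0.24" --pt "0 0 0 -1 0.24" --pt "0 0 0 -1 0.24" --pt "0 0 0 -1 0.24" --pt "0 0 0 -1 0.24" --pt "0 0 0 -1 0.24"

```text
clock: 24.6
position: [0.5673, -0.0706, 0.0606]
tool_rot: [-3.142, 0.0, 0.577]
force: [-0.3, 0.3, -0.3]
grip_width: 0.0205
finger_force: 0.0
```

>>> jog_arm --pt "0 0 0 -1 0.24" --pt "0 0 0 -1 0.24" --pt "0 0 0 -1 0.24" --pt "0 0 0 -1 0.24" --pt "0 0 0 -1 0.24" --pt "0 0 0 -1 0.24" --pt "0 0 0 -1 0.24" --pt "0 0 0 -1 0.24" --pt "0 0 0 -1 0.24" --pt "0 0 0 -1 0.24" --pt "0 0 0 -1 0.24" --pt "0 0 0 -1 0.24"

```text
clock: 25.8
position: [0.5673, -0.0706, 0.0606]
tool_rot: [-3.142, 0.0, 1.537]
force: [0.1, 0.3, -0.3]
grip_width: 0.0202
finger_force: 0.0
```

>>> jog_arm --pt "0 0 0 -1 0.24" --pt "0 0 0 -0.65 0.24" --pt "0 0 0 0 0.24"

```text
clock: 26.1
position: [0.5673, -0.0707, 0.0605]
tool_rot: [-3.141, -0.0, 1.667]
force: [0.6, 0.8, -0.6]
grip_width: 0.0203
finger_force: 0.0
```

```bash
python3 -c "
from h import *
f=wrist('w13.png');brass(f);legs([(-188,0,60),(-188,0,18),(-46,-0.2,18),(-3,-.2,18)])"
```

```text
hole [282.1 180.6] [-148.6    1.5]
at [-188.     1.2] 0.0605067310764149 -0.0012071750140463244 26.15
(-188, 0, 60) [0.   0.04 0.02]
(-188, 0, 18) [-0.   0.   1.4]
(-46, -0.2, 18) [4.73 0.   0.  ]
(-3, -0.2, 18) [ 1.43 -0.    0.  ]
```

>>> jog_arm --pt "0 0.04 0.7 0 0.24" --pt "0 0 0.7 0 0.24" --pt "0 0 0 0 0.24" --pt "0.3 0 0 0 0.24" --pt "0.3 0 0 0 0.24" --pt "0.35 0 0 0 0.24" --pt "0.35 0 0 0 0.24" --pt "0.35 0 0 0 0.24" --pt "0.35 0 0 0 0.24" --pt "0.35 0 0 0 0.24" --pt "0.35 0 0 0 0.24" --pt "0.35 0 0 0 0.24"

```text
clock: 27.35
position: [0.5599, 0.0215, 0.0186]
tool_rot: [-3.142, 0.0, 1.666]
force: [0.3, -2.2, 1.9]
grip_width: 0.0207
finger_force: 0.9
```

>>> jog_arm --pt "0.35 0 0 0 0.24" --pt "0.35 0 0 0 0.24" --pt "0.35 0 0 0 0.24" --pt "0.3 0 0 0 0.24" --pt "0.3 0 0 0 0.24"

```text
clock: 27.85
position: [0.5552, 0.0707, 0.0186]
tool_rot: [-3.142, 0.0, 1.666]
force: [0.2, -2.2, 1.5]
grip_width: 0.0205
finger_force: 0.9
```

```bash
python3 -c "
from h import *
f=wrist('w14.png');brass(f);legs([(3,-.2,18)])"
```

```text
hole [281.2 243.6] [-23.1   0.6]
hole [280.2  47.4] [52.1  0.9]
at [-44.4  -0.1] 0.01868392955692529 0.0016409875206255808 27.9
(3, -0.2, 18) [1.58 0.01 0.02]
```

Aligned with the gate. I'll finish the push, then retract.

>>> jog_arm --pt "0.25 0 0 0 0.24" --pt "0.25 0 0 0 0.24" --pt "0.25 0 0 0 0.24" --pt "0.25 0 0 0 0.24" --pt "0.25 0 0 0 0.24" --pt "0.25 0 0 0 0.24" --pt "0.15 0 0 0 0.24" --pt "0 0 0 0 0.24"

```text
clock: 28.7
position: [0.5505, 0.1201, 0.0186]
tool_rot: [3.142, -0.0, 1.667]
force: [-0.2, -0.4, 0.1]
grip_width: 0.0205
finger_force: 0.0
```

>>> jog_arm --pt "-0.5 0 0 0 0.24" --pt "0 0 -0.9 0 0.24" --pt "0 0 -0.9 0 0.24" --pt "0 0 -0.9 0 0.24" --pt "-0.5 0 -0.9 0 0.24" --pt "-0.5 0 -0.9 0 0.24" --pt "-0.5 0 0 0 0.24" --pt "0 0 0 0 0.24" --pt "0 0 0 0 0.24"

```text
clock: 29.6
position: [0.5559, 0.0587, 0.1529]
tool_rot: [-3.141, -0.0, 1.665]
force: [0.5, -0.4, -0.4]
grip_width: 0.0205
finger_force: 0.0
```

```bash
python3 -c "
from h import *
f=wrist('w15.png');brass(f);legs([])"
```

```text
hole [281.6  87. ] [27.5  0.6]
hole [281.2  38.2] [59.5  0.9]
at [-57.4   0.3] 0.1528453377762238 4.079262451495147e-05 29.65
```

View pics/w15.png

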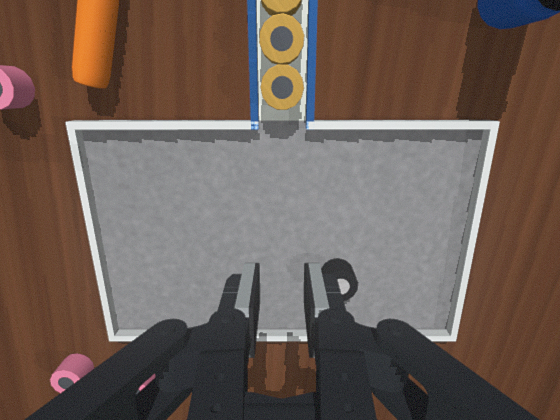

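All three brass bushes stand in the slot. The last one's centre is about 27 mm past the gate, so its rear edge is about 11 mm inside. The black bush, bottle and screwdriver look undisturbed.

```bash
python3 -c "
from workcell import bot
print(bot.job_done())"
```

```text
the job is handed in; nothing more can be done
None
```

I pushed all three brass bushes upright into the slot, the last about 11 mm clear of the gate, with the black bush, bottle and screwdriver left alone, and handed the job in at about 30 s on the robot's clock.

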